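Fill the aerosol rack and close its hold-down bar

TASK

Stand the two spray cans that are out on the bench, between the rack and the vice, in the two free places of the small grey can rack, so that all four cans stand upright on its floor in one row; then swing the rack's hold-down bar up and forward over the can tops until it is fully closed. Leave the oil can standing where it is.

Things in the scene. Friction and masses are not known exactly. Their poses are not given: they have to be found in the camera images.
- rack: Grey sheet-steel rack fixed on the bench, open above, for four spray cans in a row. Origin: centre of its underside; own y along the row, own -x its front. Floor 4 mm up; inside 236 mm long (y) by 64 mm deep (x): places centred at y = -88.5, -29.5, 29.5, 88.5 mm, x = 0. Walls 4 mm: front lip 36 mm high, back rail 75, end cheeks 85; behind each end an upright (to x = 62 mm), 155 mm high.
- hold_down (a joint): Hold-down bar, rad: a hinged bail, side arms at y = +-127 mm of the rack, round cross bar 10 mm thick, 254 mm long, rubber grip in its middle 14 mm thick, 44 mm long. 0: closed, cross bar along the row over the middle of the can tops, its axis 212 mm above the bench (12 mm clear of the nozzles); grows to 1.95 as the bar swings up and back behind the rack. Stiff: stays where it is left.
- hold_down_grip (a point): Middle of the cross bar's rubber grip, on the bar's axis (moves with the bar). When closed it lies at x = 0, y = 0, z = 212 mm of the rack.
- hold_down_pivot (a point): Middle of the bar's hinge axis (fixed to the rack at x = 50, y = 0, z = 125 mm of the rack; the axis runs along the rack's y). The cross bar is 100 mm from it.
- can_a: Spray can, 53 mm across and 191 mm tall: straight cylinder up to 150 mm, above it a dome and a narrow nozzle (18 mm). Origin at the centre of its underside, z up along the can. It already stands in one of the rack's four places.
- can_b: Spray can like can_a; it already stands in another of the rack's places.
- can_c: Spray can like can_a, standing loose on the bench, to be racked.
- can_d: Spray can like can_a, standing loose on the bench, to be racked.
- oil_can: Pump oil can standing on the bench among the loose spray cans, 69 x 86 mm and 192 mm tall with a thin bent spout; origin at the centre of its underside, z up. A bystander.
Not all that is in view belongs to the job. What is shaped like the can_c but green is not meant.

How it is judged:
On the way, in this order (a step that is already met when the one before it is completed fails the run):
1. all four cans stand upright in a row on the rack's floor while the hold-down bar is still open (x of can_a in the frame of rack between -0.01 and 0.01 m and y of can_a in the frame of rack between -0.098 and 0.098 m and z of each of can_a, can_b, can_c, can_d in the frame of rack below 0.009 m and angle between each of can_a, can_b, can_c, can_d's own z axis and vertical below 0.08 rad and x of can_b in the frame of rack between -0.01 and 0.01 m and y of can_b in the frame of rack between -0.098 and 0.098 m and x of can_c in the frame of rack between -0.01 and 0.01 m and y of can_c in the frame of rack between -0.098 and 0.098 m and x of can_d in the frame of rack between -0.01 and 0.01 m and y of can_d in the frame of rack between -0.098 and 0.098 m and value of joint hold_down above 0.5 rad), for 0.2 s.
2. the hold-down bar is closed over the cans (value of joint hold_down below 0.08 rad), for 0.2 s.
At the end, for the whole second after the job is handed in: All four cans are at rest in the rack: upright within 0.08 rad, undersides less than 5 mm above its floor, centres within 10 mm of the row's middle line and within 98 mm of its middle; the hold-down bar is closed to within 0.08 rad; the oil can is upright (x of can_a in the frame of rack between -0.01 and 0.01 m and y of can_a in the frame of rack between -0.098 and 0.098 m and z of each of can_a, can_b, can_c, can_d in the frame of rack below 0.009 m and angle between each of can_a, can_b, can_c, can_d's own z axis and vertical below 0.08 rad and linear speed of each of can_a, can_b, can_c, can_d below 0.03 m/s and x of can_b in the frame of rack between -0.01 and 0.01 m and y of can_b in the frame of rack between -0.098 and 0.098 m and x of can_c in the frame of rack between -0.01 and 0.01 m and y of can_c in the frame of rack between -0.098 and 0.098 m and x of can_d in the frame of rack between -0.01 and 0.01 m and y of can_d in the frame of rack between -0.098 and 0.098 m and value of joint hold_down below 0.08 rad and angle between oil_can's own z axis and vertical below 0.2 rad); the robot touches nothing.
It fails at once if the oil can is moved by more than 4 cm or tipped (distance of oil_can from where it was at the start of the episode above 0.04 m or angle between oil_can's own z axis and vertical above 0.4 rad).
It also fails if it takes over 67 s, if anything falls off the work surface, if the arm or the gripper's body presses on something with over 40 N, if the wrist force passes 120 N, or if a joint passes its speed limit or range.

ROBOT

A 6-joint arm with a two-finger parallel gripper is mounted at the origin on a cart in front of the work surface, level with it; the furniture and walls round the work are solid. World frame = base frame: x ahead of the robot, y to its left, z up, the work surface at z = 0. Lengths are in m, angles in rad, forces in N, time in s.
With the tool pointing down it reaches from about 0.35 to 0.975 m from the base axis. Payload 4.9 kg.
Tool frame: the origin (TCP) lies at the very end of the fingers, on their centre line; the grasp point (between the pads) lies 19 mm behind it; z points along the fingers, y is the line along which they close (so a half turn about z gives the same grasp; the last joint's range is limited). The gripper opens to 85 mm and grips with 20 to 120 N. Pads are 22 mm wide; open, the fingers measure 114 mm over their backs; the gripper's body (76 mm by 85 mm) begins 54 mm behind the grasp point. The pads swing forward as they close: fully open they stand 13 mm farther back than shut.
Start: joints at [1.1, 0.053, 1.613, -0, 1.476, -0.119], TCP at [0.215, 0.587, 0.231] pointing down, gripper open.
Joint ranges: [-3.01, 3.01], [-1.01, 2.22], [0.06, 2.58], [-1.02, 4.17], [0.09, 2.62], [-3.14, 3.14]. Speed limits (rad/s): [2.57, 2.57, 3.14, 3.14, 3.14, 3.14].

INTERFACE

Orientations are given as a unit quaternion [w, x, y, z].
In Python, from plant import manip gives the robot as it stands.
- The arm moves only by the tool send_rows, never from a script. Its argument "increments" is a list of rows, each an object of numbers: "claw": the closure, from -1 (fully open) to 1 (shut); "dx", "dy", "dz": the shift along the tool's x, y, z in units of 0.5 m (1.0 is 0.5 m); "yaw": the turn about the tool's z in units of 1.5 rad (1.0 is 1.5 rad). A call has 1 to 20 rows; each row is the pose to reach, as a shift and turn from the pose commanded when the call began, along the tool's axes at that moment; what a row does not reach only later rows make up. A row lasts 1/8 s, in which the tool goes at most 62.5 mm and 10.7 degrees, less where a joint would pass 70% of its speed; a pose out of reach is approached as far as the arm can. A call with a number of a shift or a turn outside -1 to 1 is refused whole. A call with a gripper value outside its range is refused whole. The fingers move at their own pace and stop on an object; the grip force is fixed at half the most. Time passes only in rows, so rows that repeat a pose let the fingers close. It gives the time, the measured TCP pose, the force, the opening and the grip force at its end, in the units of the state.
- manip.state(): the state, without advancing time (a new reading comes with each control period).
- manip.grab_frame(name): name is "scene" or "top" or "wrist"; returns the picture (384x512x3 uint8, red, green, blue); there is no depth.
- manip.camera_params(name): a dict with "camera_matrix" (3x3 intrinsics, pixels), "extrinsics" (4x4, takes a point from world to camera coordinates); the wrist camera has in their place "tool_from_camera" (4x4, takes a point from camera to tool coordinates, whose origin is the TCP and whose axes are the flange's). Camera axes: x right, y down, z forward; pixel columns grow to the right and rows downward; lengths in m; the calibration is good to about 2 mm. A picture is of the moment at which its call begins: read the wrist's pose just before it. camera_params takes no time and is no camera call.
- manip.job_done(): hands the job in; it is judged then, once.
The state is a dict: "time": time; "joint_pos": joint angles; "joint_vel": joint speeds; "joint_efforts": joint torques, N m; "tool_pos": TCP position; "tool_rot": TCP orientation; "contact_force": force on the tool from outside, world axes, zero at the start; "ft_torque": the same for the moment, N m; "gripper_width": opening from 0.0 (shut) to 1.0 (fully open); "grasp_force": force on a finger pad.
Only numpy, scipy, OpenCV 4.12 (cv2) and the standard library are available. Lean on these libraries where they do the work, as an engineer would, in place of code of your own. Each camera call takes 0.05 s, during which the arm holds its last target. There are 200 camera calls.

## Working session

There is one attempt and no reset: what is moved stays moved. The work goes in short steps, Python scripts to look and compute and a tool call to move; the robot and the scene stay as the last step left them, time stands still between calls to the robot, and variables do not carry over. Pictures are saved under pics/ and viewed, at most 10 in all, crops included, and the job is handed in when it is done.

Besides the shell and the picture viewer there is one more tool, called after ">>>" as name([rows], argument=value, ...), one row to a line, values as JSON. send_rows: Moves the arm, as the interface text tells. Shifts and turns lie within -1 to 1; 1 stands for 0.5 m of shift or 1.5 rad of turn. Its arguments: {"type":"object","properties":{"increments":{"type":"array","items":{"type":"object","properties":{"claw":{"type":"number"},"dx":{"type":"number"},"dy":{"type":"number"},"dz":{"type":"number"},"yaw":{"type":"number"}}}}},"required":["increments"]}

```bash
mkdir -p pics
cat > h.py <<'E'
import numpy as np, cv2
from plant import manip
np.set_printoptions(precision=4,suppress=True)
E
python3 - <<'E'
from h import *
for n in ["scene","top"]:
    cv2.imwrite(f"pics/{n}0.png",cv2.cvtColor(manip.grab_frame(n),cv2.COLOR_RGB2BGR))
    p=manip.camera_params(n);print(n,p)
print(manip.state()); print(manip.camera_params("wrist"))
a=cv2.imread("pics/scene0.png");b=cv2.imread("pics/top0.png")
E
```

```text
scene {'camera_matrix': array([[352.2258,   0.    , 257.1473],
       [  0.    , 352.2258, 192.8335],
       [  0.    ,   0.    ,   1.    ]]), 'extrinsics': array([[ 0.5748, -0.818 ,  0.0207, -0.2794],
       [-0.6209, -0.4525, -0.6401,  0.4092],
       [ 0.533 ,  0.3551, -0.768 ,  0.6701],
       [ 0.    ,  0.    ,  0.    ,  1.    ]])}
top {'camera_matrix': array([[350.6107,   0.    , 254.5267],
       [  0.    , 350.6107, 191.1165],
       [  0.    ,   0.    ,   1.    ]]), 'extrinsics': array([[-0.1859, -0.9825, -0.0086,  0.0931],
       [-0.93  ,  0.1788, -0.3212,  0.504 ],
       [ 0.3171, -0.0518, -0.947 ,  0.8091],
       [ 0.    ,  0.    ,  0.    ,  1.    ]])}
{'time': 0.1, 'joint_pos': array([ 1.1   ,  0.0533,  1.6142,  0.    ,  1.476 , -0.119 ]), 'joint_vel': array([ 0.0007, -0.0024, -0.0006, -0.0018,  0.0008, -0.0018]), 'joint_efforts': array([  0.0007, -39.4908, -37.1363,  -0.0001,   0.004 ,  -0.    ]), 'tool_pos': array([0.2151, 0.5862, 0.2302]), 'tool_rot': array([-0.0003,  0.175 ,  0.9846, -0.0009]), 'contact_force': array([-0.0495, -0.5524, -0.464 ]), 'ft_torque': array([-0.0041,  0.0364, -0.0077]), 'grasp_force': 0.0, 'gripper_width': 1.000742110747451}
{'camera_matrix': array([[316.3492,   0.    , 254.571 ],
       [  0.    , 316.3492, 192.3563],
       [  0.    ,   0.    ,   1.    ]]), 'tool_from_camera': array([[ 0.0003, -0.9618, -0.2738,  0.0685],
       [ 1.    ,  0.0003,  0.0002,  0.0003],
       [-0.0001, -0.2738,  0.9618, -0.1418],
       [ 0.    ,  0.    ,  0.    ,  1.    ]])}
```

View pics/scene0.png

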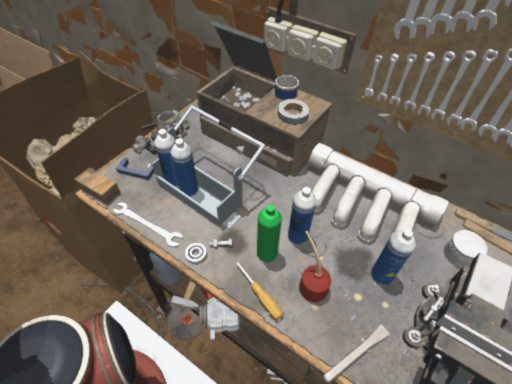

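View pics/top0.png

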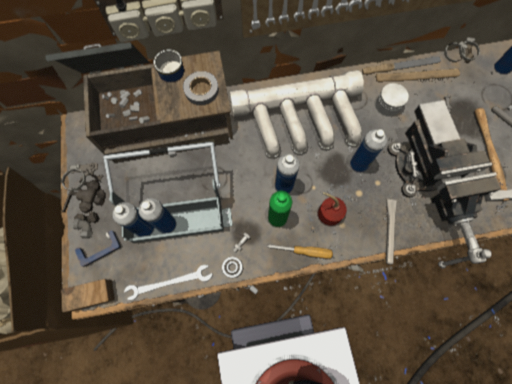

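The scene view shows two cans in the left places of the rack (caps near 163,135 and 180,147). The loose blue cans are at (302,195) and (402,240), a green decoy stands at (268,215) and the oil can is at (315,280). The top view has the cans at (125,212), (150,208), (288,162) and (375,137), with the bar swung back. I'll enlarge for precise pixels.

```bash
cat >> h.py <<'E'
def ray(n,u,v,z):
    p=manip.camera_params(n);K=p["camera_matrix"];E=p["extrinsics"];R,t=E[:3,:3],E[:3,3]
    c=-R.T@t;d=R.T@np.linalg.inv(K)@[u,v,1.];return c+d*(z-c[2])/d[2]
def proj(n,P):
    p=manip.camera_params(n);q=p["extrinsics"]@np.append(P,1);q=p["camera_matrix"]@q[:3];return q[:2]/q[2]
E
python3 - <<'E'
import cv2
a=cv2.imread("pics/scene0.png");b=cv2.imread("pics/top0.png")
cv2.imwrite("pics/t1.png",cv2.resize(b[135:245,90:250],None,fx=5,fy=5,interpolation=cv2.INTER_CUBIC))
cv2.imwrite("pics/s1.png",cv2.resize(a[95:235,140:300],None,fx=4,fy=4,interpolation=cv2.INTER_CUBIC))
c=b[120:232,265:395]; d=a[180:310,250:430]
cv2.imwrite("pics/cd.png",cv2.vconcat([cv2.resize(c,(540,465),interpolation=3)[:300],cv2.resize(d,(540,300))[:300]]))
E
```

```text
(no output)
```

View pics/t1.png

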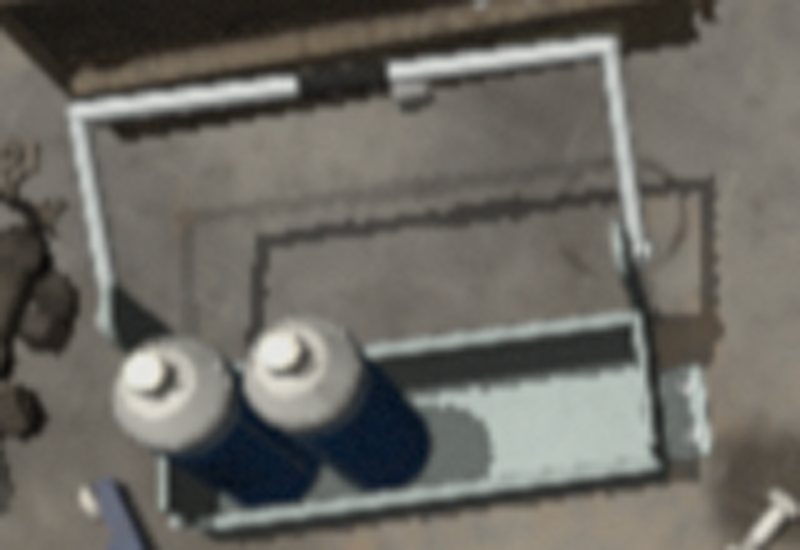

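View pics/s1.png

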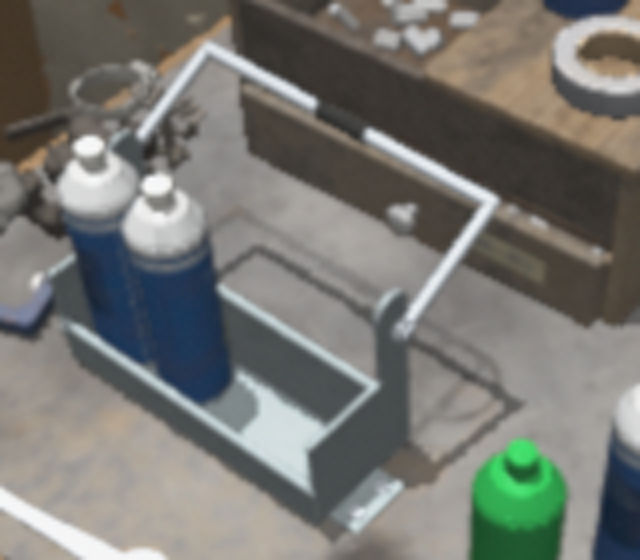

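Rack points in the 5x top crop: right cheek top from (640,315) to (660,470), front lip from (215,525) to (660,470), grip (343,80), nozzles (149,368) and (283,352). In the 4x scene crop: cheek top (378,385) to (310,455), nozzles (89,146) and (157,184), grip (340,121).

View pics/cd.png

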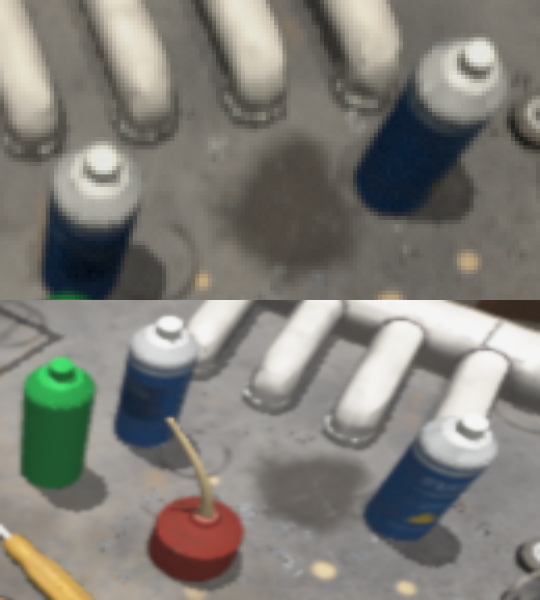

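Run:
```python
from h import *
T=lambda x,y:((x+.5)/5-.5+90,(y+.5)/5-.5+135)
S=lambda x,y:((x+.5)/4-.5+140,(y+.5)/4-.5+95)
def two(t,s):
    out=[]
    P=[]
    for n,uv in (("top",t),("scene",s)):
        p=manip.camera_params(n);P.append(p["camera_matrix"]@p["extrinsics"][:3])
    X=cv2.triangulatePoints(P[0],P[1],np.array(t,float),np.array(s,float));return (X[:3]/X[3]).ravel()
print("noz1",ray("top",*T(149,368),.195),ray("scene",*S(89,146),.195),two(T(149,368),S(89,146)))
print("noz2",ray("top",*T(283,352),.195),ray("scene",*S(157,184),.195),two(T(283,352),S(157,184)))
print("cheekB",ray("top",*T(640,315),.085),ray("scene",*S(378,385),.085))
print("cheekF",ray("top",*T(660,470),.085),ray("scene",*S(310,455),.085))
print("lip",ray("top",*T(215,525),.036),ray("top",*T(660,470),.036))
print("lipS",ray("scene",*S(65,320),.036),ray("scene",*S(325,515),.036))
for n,t,s in (("grip",(343,80),(340,121)),("barL",(75,110),(210,47)),("barR",(612,43),(493,202)),("piv",(642,250),(403,328))): print(n,two(T(*t),S(*s)))
```

```text
noz1 [0.4922 0.3    0.195 ] [0.4894 0.3009 0.195 ] [0.491  0.3007 0.1948]
noz2 [0.4885 0.2418 0.195 ] [0.4886 0.2421 0.195 ] [0.4882 0.2417 0.1955]
cheekB [0.5127 0.0921 0.085 ] [0.5119 0.093  0.085 ]
cheekF [0.4319 0.0946 0.085 ] [0.442  0.0925 0.085 ]
lip [0.4582 0.3275 0.036 ] [0.4436 0.0976 0.036 ]
lipS [0.4604 0.3369 0.036 ] [0.4372 0.0804 0.036 ]
grip [0.6262 0.2088 0.1704]
barL [0.6373 0.3363 0.1672]
barR [0.6204 0.0799 0.1716]
piv [0.529  0.0838 0.1309]
```

The crop puts the nozzle of can C at top pixel (289.8,158.0) and scene pixel (307,190.4). For D it is (380.5,133.2) and (407.7,235). Next I locate them, the green can and the oil can, and write a move helper.

```bash
cat >> h.py <<'E'
from scipy.spatial.transform import Rotation as Ro
RY=-0.066; RO=np.array([0.4875,0.217]); RX=np.array([np.cos(RY),np.sin(RY)]); RYv=np.array([-np.sin(RY),np.cos(RY)])
def rack(x,y): return RO+x*RX+y*RYv
def Rt():
    s=manip.state();q=s["tool_rot"];return s["tool_pos"],Ro.from_quat([q[1],q[2],q[3],q[0]]).as_matrix()
def go(x,y,z,phi=None):
    p,R=Rt(); d=R.T@(np.array([x,y,z])-p)
    cur=np.arctan2(R[1,1],R[0,1]); yw=0
    if phi is not None: yw=-((phi-cur+np.pi/2)%np.pi-np.pi/2)
    print("to",np.array([x,y,z]),"d",d/.5,"yaw",yw/1.5,"(cur phi %.3f)"%cur)
E
python3 - <<'E'
from h import *
for n,t,s in (("C",(289.8,158),(307,190.4)),("D",(380.5,133.2),(407.7,235.))):
    print(n,ray("top",*t,.191),ray("scene",*s,.191))
for n in ("top","scene"):
    im=cv2.cvtColor(cv2.imread(f"pics/{n}0.png"),cv2.COLOR_BGR2HSV)
    g=cv2.inRange(im,(50,120,60),(75,255,255)); 
    k,l,st,c=cv2.connectedComponentsWithStats(g);i=1+np.argmax(st[1:,4]);print(n,"green",st[i],c[i], "top" , )
    r=cv2.inRange(im,(0,130,60),(8,255,255))|cv2.inRange(im,(172,130,60),(180,255,255));r[300:]=0;r[:,:200]=0
    k,l,st,c=cv2.connectedComponentsWithStats(r);i=1+np.argmax(st[1:,4]);print("red",st[i],c[i],ray(n,*c[i],.035))
print("green noz top",ray("top",283,199,.191),ray("scene",269,209.5,.191))
for y in(.0885,.0295,-.0295,-.0885):print(rack(0,y))
E
```

```text
C [ 0.5401 -0.0914  0.191 ] [ 0.5385 -0.0929  0.191 ]
D [ 0.5617 -0.314   0.191 ] [ 0.5559 -0.3158  0.191 ]
top green [270 191  22  23 407] [280.3243 202.0885] top
red [320 198  26  24 464] [332.5043 210.2026] [ 0.4377 -0.1977  0.035 ]
scene green [ 258  205   23   56 1037] [268.161  232.6905] top
red [300 266  31  34 767] [314.4694 283.7484] [ 0.4323 -0.1968  0.035 ]
green noz top [ 0.4467 -0.0553  0.191 ] [ 0.4453 -0.0543  0.191 ]
[0.4933 0.3053]
[0.4894 0.2464]
[0.4856 0.1876]
[0.4817 0.1287]
```

Run:
```python
from h import *
go(.5393,-.0922,.25,1.21); go(.5393,-.0922,.122)
```

```text
to [ 0.5393 -0.0922  0.25  ] d [-1.0762 -1.0504 -0.0379] yaw 0.0059970456919239785 (cur phi 1.219)
to [ 0.5393 -0.0922  0.122 ] d [-1.0763 -1.0499  0.2181] yaw 0.0 (cur phi 1.219)
```

>>> send_rows([
  {"dx":-0.1,"dy":-0.1,"dz":-0.04,"claw":-1},
  {"dx":-0.2,"dy":-0.2,"dz":-0.04,"claw":-1},
  {"dx":-0.3,"dy":-0.3,"dz":-0.04,"claw":-1},
  {"dx":-0.4,"dy":-0.4,"dz":-0.04,"claw":-1},
  {"dx":-0.5,"dy":-0.5,"dz":-0.04,"claw":-1},
  {"dx":-0.6,"dy":-0.6,"dz":-0.04,"claw":-1},
  {"dx":-0.7,"dy":-0.7,"dz":-0.04,"claw":-1},
  {"dx":-0.8,"dy":-0.8,"dz":-0.04,"claw":-1},
  {"dx":-0.9,"dy":-0.9,"dz":-0.04,"claw":-1},
  {"dx":-1,"dy":-1,"dz":-0.04,"claw":-1},
  {"dx":-1,"dy":-1,"dz":-0.04,"claw":-1},
  {"dx":-1,"dy":-1,"dz":-0.04,"claw":-1},
  {"dx":-1,"dy":-1,"dz":-0.04,"claw":-1},
])

```text
invalid input
```

Run:
```python
from h import *
go(.5393,-.0922,.122,1.219); p,R=Rt()
im=manip.grab_frame("wrist"); cv2.imwrite("pics/w1.png",cv2.cvtColor(im,cv2.COLOR_RGB2BGR))
w=manip.camera_params("wrist");K,T=w["camera_matrix"],w["tool_from_camera"]
c=np.linalg.inv(T)@np.append(R.T@(np.array([.5393,-.0922,.191])-p),1); u=K@c[:3];print("expected nozzle px",u[:2]/u[2])
```

```text
to [ 0.5393 -0.0922  0.122 ] d [-1.0763 -1.0499  0.2181] yaw -2.9543080761011233e-06 (cur phi 1.219)
expected nozzle px [-233.1683  687.4578]
```

View pics/w1.png

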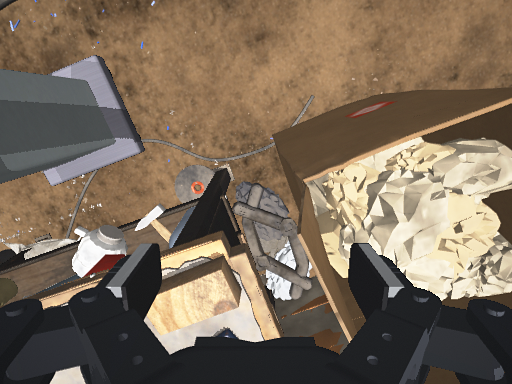

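The move was refused, probably because every field is needed, and this wrist picture still shows the start view (bench corner and box). I'll retry with yaw included.

>>> send_rows([
  {"dx":-0.1,"dy":-0.1,"dz":-0.04,"yaw":0,"claw":-1},
  {"dx":-0.2,"dy":-0.2,"dz":-0.04,"yaw":0,"claw":-1},
  {"dx":-0.3,"dy":-0.3,"dz":-0.04,"yaw":0,"claw":-1},
  {"dx":-0.4,"dy":-0.4,"dz":-0.04,"yaw":0,"claw":-1},
  {"dx":-0.5,"dy":-0.5,"dz":-0.04,"yaw":0,"claw":-1},
  {"dx":-0.6,"dy":-0.6,"dz":-0.04,"yaw":0,"claw":-1},
  {"dx":-0.7,"dy":-0.7,"dz":-0.04,"yaw":0,"claw":-1},
  {"dx":-0.8,"dy":-0.8,"dz":-0.04,"yaw":0,"claw":-1},
  {"dx":-0.9,"dy":-0.9,"dz":-0.04,"yaw":0,"claw":-1},
  {"dx":-1,"dy":-1,"dz":-0.04,"yaw":0,"claw":-1},
  {"dx":-1,"dy":-1,"dz":-0.04,"yaw":0,"claw":-1},
  {"dx":-1,"dy":-1,"dz":-0.04,"yaw":0,"claw":-1},
  {"dx":-1,"dy":-1,"dz":-0.04,"yaw":0,"claw":-1},
])

```text
time: 1.78
tool_pos: [0.5124, -0.0557, 0.2508]
tool_rot: [-0.001, 0.176, 0.984, 0.0]
contact_force: [-1.0, -0.0, -0.1]
gripper_width: 0.999
grasp_force: 0.0
```

Run:
```python
from h import *
go(.5393,-.0922,.122,1.219); p,R=Rt()
im=manip.grab_frame("wrist"); cv2.imwrite("pics/w2.png",cv2.cvtColor(im,cv2.COLOR_RGB2BGR))
w=manip.camera_params("wrist");K,T=w["camera_matrix"],w["tool_from_camera"]
c=np.linalg.inv(T)@np.append(R.T@(np.array([.5393,-.0922,.191])-p),1); u=K@c[:3];print("expected nozzle px",u[:2]/u[2])
```

```text
to [ 0.5393 -0.0922  0.122 ] d [-0.0761 -0.05    0.2574] yaw -0.0013714973751984456 (cur phi 1.217)
expected nozzle px [218.6797 259.3096]
```

View pics/w2.png

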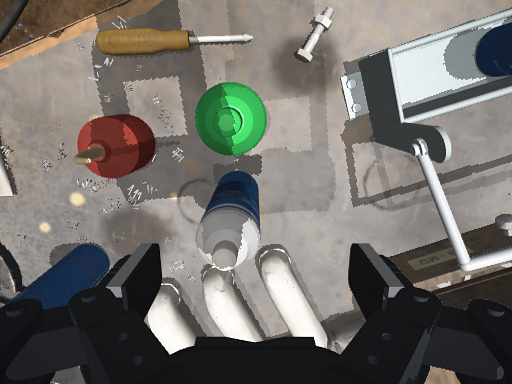

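The wrist view shows C's nozzle at about (221,256), close to the predicted (219,259), so the position is good. I'll go over it, descend and grip.

>>> send_rows([
  {"dx":-0.076,"dy":-0.05,"dz":0,"yaw":0,"claw":-1},
  {"dx":-0.076,"dy":-0.05,"dz":0,"yaw":0,"claw":-1},
  {"dx":-0.076,"dy":-0.05,"dz":0.08,"yaw":0,"claw":-1},
  {"dx":-0.076,"dy":-0.05,"dz":0.15,"yaw":0,"claw":-1},
  {"dx":-0.076,"dy":-0.05,"dz":0.21,"yaw":0,"claw":-1},
  {"dx":-0.076,"dy":-0.05,"dz":0.25,"yaw":0,"claw":-1},
  {"dx":-0.076,"dy":-0.05,"dz":0.257,"yaw":0,"claw":-1},
  {"dx":-0.076,"dy":-0.05,"dz":0.257,"yaw":0,"claw":-1},
  {"dx":-0.076,"dy":-0.05,"dz":0.257,"yaw":0,"claw":1},
  {"dx":-0.076,"dy":-0.05,"dz":0.257,"yaw":0,"claw":1},
  {"dx":-0.076,"dy":-0.05,"dz":0.257,"yaw":0,"claw":1},
  {"dx":-0.076,"dy":-0.05,"dz":0.257,"yaw":0,"claw":1},
  {"dx":-0.076,"dy":-0.05,"dz":0.257,"yaw":0,"claw":1},
  {"dx":-0.076,"dy":-0.05,"dz":0.257,"yaw":0,"claw":1},
])

```text
time: 3.58
tool_pos: [0.5407, -0.0917, 0.1246]
tool_rot: [0.002, 0.175, 0.985, 0.0]
contact_force: [0.5, 0.8, 5.9]
gripper_width: 0.6
grasp_force: 63.1
```

Run:
```python
from h import *
s=manip.state();print(s["tool_pos"],s["contact_force"],s["gripper_width"],s["grasp_force"])
a=rack(0,-.031);go(*a,.30,RY)
```

```text
[ 0.5407 -0.0917  0.1246] [0.5177 0.8178 5.9389] 0.5995471106715207 63.11670184135437
to [0.4855 0.1861 0.3   ] d [ 0.2942  0.4837 -0.3515] yaw 0.8566072595497071 (cur phi 1.219)
```

>>> send_rows([
  {"dx":0,"dy":0,"dz":-0.06,"yaw":0,"claw":1},
  {"dx":0,"dy":0,"dz":-0.16,"yaw":0,"claw":1},
  {"dx":0,"dy":0,"dz":-0.26,"yaw":0,"claw":1},
  {"dx":0.02,"dy":0.04,"dz":-0.35,"yaw":0.05,"claw":1},
  {"dx":0.06,"dy":0.1,"dz":-0.35,"yaw":0.15,"claw":1},
  {"dx":0.1,"dy":0.17,"dz":-0.35,"yaw":0.26,"claw":1},
  {"dx":0.15,"dy":0.25,"dz":-0.35,"yaw":0.38,"claw":1},
  {"dx":0.2,"dy":0.33,"dz":-0.35,"yaw":0.5,"claw":1},
  {"dx":0.24,"dy":0.4,"dz":-0.35,"yaw":0.62,"claw":1},
  {"dx":0.28,"dy":0.46,"dz":-0.35,"yaw":0.74,"claw":1},
  {"dx":0.294,"dy":0.484,"dz":-0.35,"yaw":0.82,"claw":1},
  {"dx":0.294,"dy":0.484,"dz":-0.35,"yaw":0.857,"claw":1},
  {"dx":0.294,"dy":0.484,"dz":-0.35,"yaw":0.857,"claw":1},
  {"dx":0.294,"dy":0.484,"dz":-0.35,"yaw":0.857,"claw":1},
])

```text
time: 5.32
tool_pos: [0.4846, 0.186, 0.2969]
tool_rot: [-0.0, 0.73, 0.683, -0.001]
contact_force: [-1.2, 0.4, -3.0]
gripper_width: 0.598
grasp_force: 63.7
```

Run:
```python
from h import *
s=manip.state();print(s["time"],s["tool_pos"],s["contact_force"],s["gripper_width"],s["grasp_force"])
a=rack(0,-.031);go(*a,.2,RY);go(*a,.131,RY);go(*a,.1285,RY)
for n in("top","scene"): cv2.imwrite(f"pics/{n}3.png",cv2.cvtColor(manip.grab_frame(n),cv2.COLOR_RGB2BGR))
a=cv2.imread("pics/top3.png")[80:250,90:250];b=cv2.imread("pics/scene3.png")[60:230,130:300]
cv2.imwrite("pics/c3.png",cv2.hconcat([cv2.resize(a,(400,425),interpolation=3),cv2.resize(b,(400,425),interpolation=3)]))
```

```text
5.325 [0.4846 0.186  0.2969] [-1.1645  0.3943 -2.9653] 0.5981376613588049 63.669397830963135
to [0.4855 0.1861 0.2   ] d [0.0004 0.002  0.1938] yaw -9.691368456691644e-05 (cur phi -0.066)
to [0.4855 0.1861 0.131 ] d [0.0005 0.0022 0.3318] yaw -9.691368456691644e-05 (cur phi -0.066)
to [0.4855 0.1861 0.1285] d [0.0005 0.0022 0.3368] yaw -9.691368456691644e-05 (cur phi -0.066)
```

View pics/c3.png

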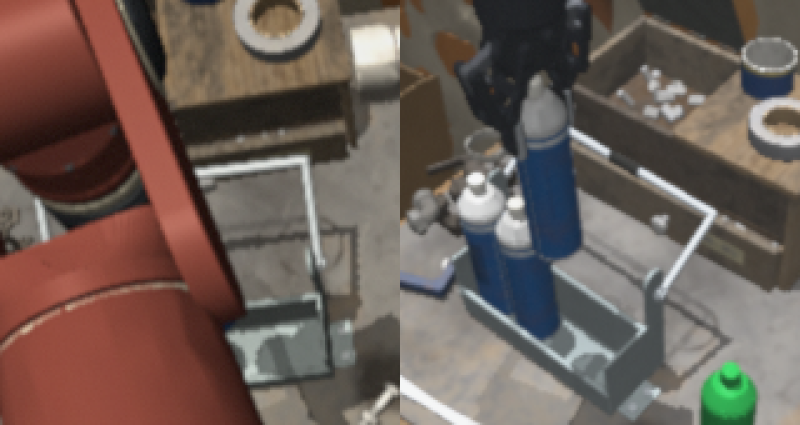

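C is held upright over place 3, with can 2 just to its left. I'll lower it slowly.

>>> send_rows([
  {"dx":-0.002,"dy":0.002,"dz":0.08,"yaw":0,"claw":1},
  {"dx":-0.002,"dy":0.002,"dz":0.16,"yaw":0,"claw":1},
  {"dx":-0.002,"dy":0.002,"dz":0.22,"yaw":0,"claw":1},
  {"dx":-0.002,"dy":0.002,"dz":0.27,"yaw":0,"claw":1},
  {"dx":-0.002,"dy":0.002,"dz":0.3,"yaw":0,"claw":1},
  {"dx":-0.002,"dy":0.002,"dz":0.32,"yaw":0,"claw":1},
  {"dx":-0.002,"dy":0.002,"dz":0.33,"yaw":0,"claw":1},
  {"dx":-0.002,"dy":0.002,"dz":0.336,"yaw":0,"claw":1},
  {"dx":-0.002,"dy":0.002,"dz":0.336,"yaw":0,"claw":1},
  {"dx":-0.002,"dy":0.002,"dz":0.336,"yaw":0,"claw":1},
])

```text
time: 6.68
tool_pos: [0.4862, 0.1853, 0.1304]
tool_rot: [0.0, 0.73, 0.683, 0.0]
contact_force: [-0.3, -0.2, -2.6]
gripper_width: 0.602
grasp_force: 63.8
```

>>> send_rows([
  {"dx":0,"dy":0,"dz":0.004,"yaw":0,"claw":1},
  {"dx":0,"dy":0,"dz":0.006,"yaw":0,"claw":1},
  {"dx":0,"dy":0,"dz":0.006,"yaw":0,"claw":1},
])

```text
time: 7.05
tool_pos: [0.4866, 0.1856, 0.1286]
tool_rot: [0.0, 0.73, 0.683, 0.001]
contact_force: [-2.1, 0.0, 5.7]
gripper_width: 0.602
grasp_force: 64.7
```

>>> send_rows([
  {"dx":0,"dy":0,"dz":-0.002,"yaw":0,"claw":0},
  {"dx":0,"dy":0,"dz":-0.002,"yaw":0,"claw":-1},
  {"dx":0,"dy":0,"dz":-0.002,"yaw":0,"claw":-1},
  {"dx":0,"dy":0,"dz":-0.002,"yaw":0,"claw":-1},
  {"dx":0,"dy":0,"dz":-0.04,"yaw":0,"claw":-1},
  {"dx":0,"dy":0,"dz":-0.12,"yaw":0,"claw":-1},
  {"dx":0,"dy":0,"dz":-0.22,"yaw":0,"claw":-1},
  {"dx":-0.1,"dy":0.02,"dz":-0.244,"yaw":0,"claw":-1},
  {"dx":-0.22,"dy":0.05,"dz":-0.244,"yaw":0,"claw":-1},
  {"dx":-0.34,"dy":0.07,"dz":-0.244,"yaw":0,"claw":-1},
  {"dx":-0.46,"dy":0.1,"dz":-0.244,"yaw":0,"claw":-1},
  {"dx":-0.58,"dy":0.13,"dz":-0.244,"yaw":0,"claw":-1},
  {"dx":-0.7,"dy":0.15,"dz":-0.244,"yaw":0,"claw":-1},
  {"dx":-0.8,"dy":0.18,"dz":-0.244,"yaw":0,"claw":-1},
  {"dx":-0.9,"dy":0.2,"dz":-0.244,"yaw":0,"claw":-1},
  {"dx":-0.9,"dy":0.2,"dz":-0.244,"yaw":0,"claw":-1},
  {"dx":-0.9,"dy":0.2,"dz":-0.244,"yaw":0,"claw":-1},
  {"dx":-0.9,"dy":0.2,"dz":-0.244,"yaw":0,"claw":-1},
])

```text
time: 9.3
tool_pos: [0.5559, -0.2692, 0.2494]
tool_rot: [0.0, 0.73, 0.684, 0.0]
contact_force: [-0.0, 0.1, -0.0]
gripper_width: 1.001
grasp_force: 0.0
```

Run:
```python
from h import *
p,R=Rt();print(p)
im=cv2.cvtColor(manip.grab_frame("wrist"),cv2.COLOR_RGB2BGR)
w=manip.camera_params("wrist");K,T=w["camera_matrix"],w["tool_from_camera"]
c=np.linalg.inv(T)@np.append(R.T@(np.array([.559,-.315,.191])-p),1); u=K@c[:3];print("expected nozzle px",u[:2]/u[2])
top=cv2.cvtColor(manip.grab_frame("top"),cv2.COLOR_RGB2BGR)[140:250,90:250]
cv2.imwrite("pics/w4.png",cv2.hconcat([cv2.resize(im,(430,322)),cv2.resize(top,(370,322))]))
cv2.imwrite("pics/w4full.png",im)
go(.559,-.315,.25,RY)
```

```text
[ 0.5559 -0.2692  0.2494]
expected nozzle px [261.7428 271.0621]
to [ 0.559 -0.315  0.25 ] d [-0.091   0.0122 -0.0014] yaw 0.0007365261641785933 (cur phi -0.065)
```

View pics/w4.png

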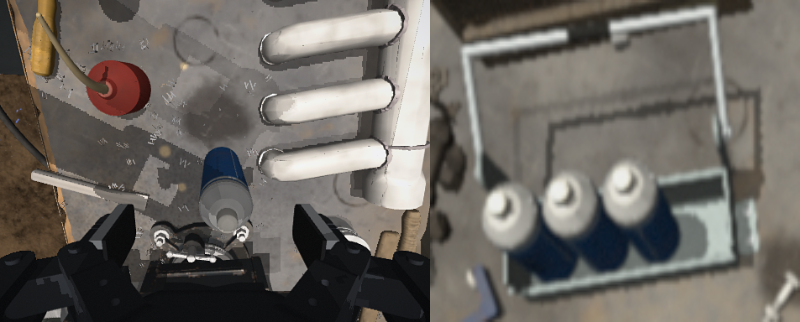

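C stands in place 3 (right panel). D's nozzle is at about (224,219) in the left panel, which is full-size pixel (266,260), about 10 px off the prediction. I'll correct the position from this view.

Run:
```python
from h import *
p,R=Rt();print(p)
w=manip.camera_params("wrist");K,T=w["camera_matrix"],w["tool_from_camera"]
def wr(u,v,z):
    d=R@T[:3,:3]@np.linalg.inv(K)@[u,v,1.];c=p+R@T[:3,3];return c+d*(z-c[2])/d[2]
for uv in((266,258),(266,262)):print(wr(*uv,.191))
im=cv2.imread("pics/w4full.png");g=cv2.cvtColor(im,cv2.COLOR_BGR2GRAY)[225:285,235:300]
print(cv2.HoughCircles(cv2.resize(g,None,fx=4,fy=4),cv2.HOUGH_GRADIENT,1,30,param1=80,param2=18,minRadius=36,maxRadius=75))
```

```text
[ 0.5559 -0.2692  0.2493]
[ 0.5626 -0.3049  0.191 ]
[ 0.5624 -0.308   0.191 ]
[[[144.5 176.5  52.2]
  [140.5 143.5  52.1]]]
```

>>> send_rows([
  {"dx":-0.087,"dy":0.016,"dz":0,"yaw":0,"claw":-1},
  {"dx":-0.087,"dy":0.016,"dz":0,"yaw":0,"claw":-1},
  {"dx":-0.087,"dy":0.016,"dz":0.08,"yaw":0,"claw":-1},
  {"dx":-0.087,"dy":0.016,"dz":0.15,"yaw":0,"claw":-1},
  {"dx":-0.087,"dy":0.016,"dz":0.21,"yaw":0,"claw":-1},
  {"dx":-0.087,"dy":0.016,"dz":0.24,"yaw":0,"claw":-1},
  {"dx":-0.087,"dy":0.016,"dz":0.253,"yaw":0,"claw":-1},
  {"dx":-0.087,"dy":0.016,"dz":0.253,"yaw":0,"claw":-1},
  {"dx":-0.087,"dy":0.016,"dz":0.253,"yaw":0,"claw":1},
  {"dx":-0.087,"dy":0.016,"dz":0.253,"yaw":0,"claw":1},
  {"dx":-0.087,"dy":0.016,"dz":0.253,"yaw":0,"claw":1},
  {"dx":-0.087,"dy":0.016,"dz":0.253,"yaw":0,"claw":1},
  {"dx":-0.087,"dy":0.016,"dz":0.253,"yaw":0,"claw":1},
  {"dx":-0.087,"dy":0.016,"dz":0.253,"yaw":0,"claw":1},
])

```text
time: 11.15
tool_pos: [0.5619, -0.315, 0.1242]
tool_rot: [0.002, 0.73, 0.683, 0.0]
contact_force: [1.9, 0.2, 5.1]
gripper_width: 0.6
grasp_force: 63.3
```

Run:
```python
from h import *
s=manip.state();print(s["time"],s["tool_pos"],s["contact_force"],s["gripper_width"],s["grasp_force"])
a=rack(0,-.088);go(*a,.30,RY)
# nozzles of racked cans, from the frame seen after C was placed
im=cv2.cvtColor(manip.grab_frame("top"),cv2.COLOR_RGB2BGR);cv2.imwrite("pics/top5.png",im)
g=cv2.resize(cv2.cvtColor(im,cv2.COLOR_BGR2GRAY)[185:235,105:190],None,fx=4,fy=4,interpolation=3)
b=cv2.threshold(g,215,255,0)[1];k,l,st,c=cv2.connectedComponentsWithStats(b)
for i in range(1,k):
    if st[i,4]>60:
        uv=(c[i]+.5)/4-.5+[105,185];P=ray("top",*uv,.195)[:2];d=P-RO;print(st[i,4],uv,P,"rack",d@RX,d@RYv)
```

```text
11.15 [ 0.5619 -0.315   0.1242] [1.9337 0.2418 5.1256] 0.5998211528054554 63.2518744468689
to [0.4817 0.1292 0.3   ] d [ 0.8753 -0.218  -0.3537] yaw -0.00032154028613318175 (cur phi -0.066)
1056 [171.7121 202.4394] [0.4837 0.1862] rack -0.001718854664244581 -0.030957227231492294
912 [144.7544 206.4561] [0.4857 0.2452] rack -0.003624371702341332 0.02801107177342893
640 [117.975 208.925] [0.4912 0.3032] rack -0.0020391441923765566 0.08623549661590198
368 [120.3478 215.7826] [0.4747 0.2991] rack -0.018219290250291214 0.08105798663274334
```

>>> send_rows([
  {"dx":0,"dy":0,"dz":-0.06,"yaw":0,"claw":1},
  {"dx":0,"dy":0,"dz":-0.16,"yaw":0,"claw":1},
  {"dx":0,"dy":0,"dz":-0.27,"yaw":0,"claw":1},
  {"dx":0,"dy":0,"dz":-0.38,"yaw":0,"claw":1},
  {"dx":0.06,"dy":0,"dz":-0.42,"yaw":0,"claw":1},
  {"dx":0.16,"dy":-0.03,"dz":-0.42,"yaw":0,"claw":1},
  {"dx":0.27,"dy":-0.06,"dz":-0.42,"yaw":0,"claw":1},
  {"dx":0.38,"dy":-0.09,"dz":-0.42,"yaw":0,"claw":1},
  {"dx":0.49,"dy":-0.12,"dz":-0.42,"yaw":0,"claw":1},
  {"dx":0.6,"dy":-0.15,"dz":-0.42,"yaw":0,"claw":1},
  {"dx":0.7,"dy":-0.18,"dz":-0.42,"yaw":0,"claw":1},
  {"dx":0.79,"dy":-0.2,"dz":-0.42,"yaw":0,"claw":1},
  {"dx":0.85,"dy":-0.212,"dz":-0.4,"yaw":0,"claw":1},
  {"dx":0.875,"dy":-0.216,"dz":-0.37,"yaw":0,"claw":1},
  {"dx":0.875,"dy":-0.216,"dz":-0.35,"yaw":0,"claw":1},
  {"dx":0.875,"dy":-0.216,"dz":-0.3,"yaw":0,"claw":1},
  {"dx":0.875,"dy":-0.216,"dz":-0.26,"yaw":0,"claw":1},
  {"dx":0.875,"dy":-0.216,"dz":-0.25,"yaw":0,"claw":1},
  {"dx":0.875,"dy":-0.216,"dz":-0.25,"yaw":0,"claw":1},
])

```text
time: 13.58
tool_pos: [0.4821, 0.1289, 0.2471]
tool_rot: [-0.0, 0.73, 0.683, -0.0]
contact_force: [0.5, -0.2, -4.0]
gripper_width: 0.599
grasp_force: 64.1
```

Run:
```python
from h import *
s=manip.state();print(s["time"],s["tool_pos"],s["contact_force"],s["gripper_width"])
a=rack(0,-.0878);go(*a,.128,RY)
im={n:cv2.cvtColor(manip.grab_frame(n),cv2.COLOR_RGB2BGR) for n in("top","scene")}
cv2.imwrite("pics/c6.png",cv2.hconcat([cv2.resize(im["top"][130:240,150:250],(400,440),interpolation=3),cv2.resize(im["scene"][120:230,165:265],(400,440),interpolation=3)]))
```

```text
13.575 [0.4821 0.1289 0.2471] [ 0.4659 -0.2272 -4.0196] 0.5994848578563793
to [0.4817 0.1294 0.128 ] d [ 0.001  -0.0008  0.2382] yaw -0.0008072492781048268 (cur phi -0.067)
```

View pics/c6.png

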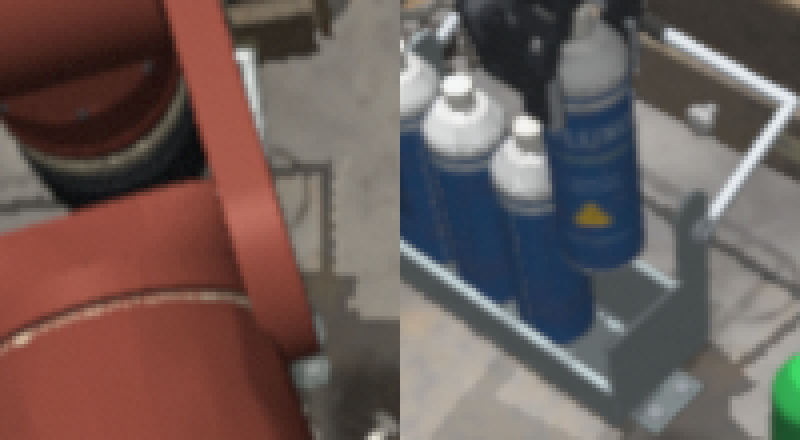

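The right panel shows D upright over the last place. Its edges at crop row 200 run from about 552 to 640, so its axis is at scene pixel (214,170). I'll check that against the tool axis.

Run:
```python
from h import *
for z in(.13,.16,.19):
    print(z,proj("scene",[.4821,.1289,z]),proj("scene",[.4821,.1239,z]))
```

```text
0.13 [214.7612 180.0754] [216.3284 180.964 ]
0.16 [213.8691 171.7713] [215.477  172.6667]
0.19 [212.9273 163.0046] [214.5781 163.9061]
```

>>> send_rows([
  {"dx":0.001,"dy":0,"dz":0.05,"yaw":0,"claw":1},
  {"dx":0.001,"dy":0,"dz":0.08,"yaw":0,"claw":1},
  {"dx":0.001,"dy":0,"dz":0.1,"yaw":0,"claw":1},
  {"dx":0.001,"dy":0,"dz":0.11,"yaw":0,"claw":1},
  {"dx":0.001,"dy":0,"dz":0.12,"yaw":0,"claw":1},
  {"dx":0.001,"dy":0,"dz":0.12,"yaw":0,"claw":1},
])

```text
time: 14.42
tool_pos: [0.4821, 0.1299, 0.1873]
tool_rot: [-0.0, 0.73, 0.683, -0.0]
contact_force: [1.0, 1.4, -3.7]
gripper_width: 0.601
grasp_force: 64.3
```

>>> send_rows([
  {"dx":-0.001,"dy":0,"dz":0.04,"yaw":0,"claw":1},
  {"dx":-0.001,"dy":0,"dz":0.07,"yaw":0,"claw":1},
  {"dx":-0.001,"dy":0,"dz":0.09,"yaw":0,"claw":1},
  {"dx":-0.001,"dy":0,"dz":0.105,"yaw":0,"claw":1},
  {"dx":-0.001,"dy":0,"dz":0.113,"yaw":0,"claw":1},
  {"dx":-0.001,"dy":0,"dz":0.118,"yaw":0,"claw":1},
  {"dx":-0.001,"dy":0,"dz":0.12,"yaw":0,"claw":1},
  {"dx":-0.001,"dy":0,"dz":0.12,"yaw":0,"claw":1},
])

```text
time: 15.42
tool_pos: [0.4825, 0.1295, 0.1282]
tool_rot: [0.0, 0.73, 0.683, 0.0]
contact_force: [-2.4, -0.5, 1.0]
gripper_width: 0.6
grasp_force: 64.6
```

D is on the floor. I'll release it, rise and hover over the bar's grip.

>>> send_rows([
  {"dx":0,"dy":0,"dz":-0.002,"yaw":0,"claw":0},
  {"dx":0,"dy":0,"dz":-0.002,"yaw":0,"claw":-1},
  {"dx":0,"dy":0,"dz":-0.002,"yaw":0,"claw":-1},
  {"dx":0,"dy":0,"dz":-0.002,"yaw":0,"claw":-1},
  {"dx":0,"dy":0,"dz":-0.04,"yaw":0,"claw":-1},
  {"dx":0,"dy":0,"dz":-0.12,"yaw":0,"claw":-1},
  {"dx":0,"dy":0,"dz":-0.22,"yaw":0,"claw":-1},
  {"dx":0,"dy":0,"dz":-0.32,"yaw":0,"claw":0},
  {"dx":0.05,"dy":0.08,"dz":-0.33,"yaw":0,"claw":0},
  {"dx":0.1,"dy":0.16,"dz":-0.33,"yaw":0,"claw":0},
  {"dx":0.15,"dy":0.24,"dz":-0.33,"yaw":0,"claw":0},
  {"dx":0.177,"dy":0.276,"dz":-0.33,"yaw":0,"claw":0},
  {"dx":0.177,"dy":0.276,"dz":-0.33,"yaw":0,"claw":0},
  {"dx":0.177,"dy":0.276,"dz":-0.33,"yaw":0,"claw":0},
])

```text
time: 17.18
tool_pos: [0.6253, 0.2083, 0.2932]
tool_rot: [0.0, 0.73, 0.683, 0.0]
contact_force: [-0.3, -0.7, -0.2]
gripper_width: 0.503
grasp_force: 0.0
```

Run:
```python
from h import *
s=manip.state();print(s["time"],s["tool_pos"],s["contact_force"],s["gripper_width"])
p,R=Rt()
w=manip.camera_params("wrist");K,T=w["camera_matrix"],w["tool_from_camera"]
def pw(P):
    c=np.linalg.inv(T)@np.append(R.T@(np.array(P)-p),1); u=K@c[:3];return u[:2]/u[2]
print("exp grip",pw([.6262,.2088,.1704]),"ends",pw([.6262+.022*.066,.2088+.022,.1704]),pw([.6262-.0015,.2088-.022,.1704]))
P=[manip.camera_params(n)["camera_matrix"]@manip.camera_params(n)["extrinsics"][:3] for n in("top","scene")]
X=cv2.triangulatePoints(P[0],P[1],np.array([229.,128]),np.array([291.,159]));print("box corner",(X[:3]/X[3]).ravel())
im=cv2.cvtColor(manip.grab_frame("wrist"),cv2.COLOR_RGB2BGR);cv2.imwrite("pics/w7.png",im)
sc=cv2.cvtColor(manip.grab_frame("scene"),cv2.COLOR_RGB2BGR)[90:250,130:300]
cv2.imwrite("pics/c7.png",cv2.hconcat([cv2.resize(im,(460,345)),cv2.resize(sc,(340,345),interpolation=3)]))
```

```text
17.175 [0.6253 0.2083 0.2932] [-0.3322 -0.6728 -0.1947] 0.5028880174626628
exp grip [254.3339 185.1332] ends [254.3204 159.8773] [254.2926 209.3024]
box corner [0.6983 0.0329 0.0884]
```

View pics/c7.png

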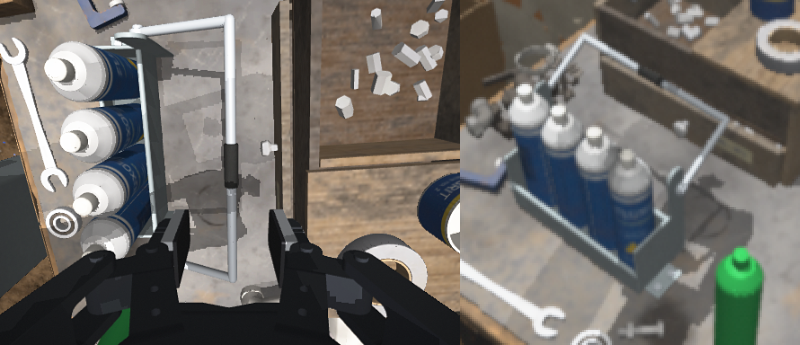

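All four cans stand in the rack (right panel). The grip is at wrist panel (231,143–188), about 2.5 mm farther in x than predicted. I'll descend and grip it.

>>> send_rows([
  {"dx":0,"dy":0.005,"dz":0.08,"yaw":0,"claw":0},
  {"dx":0,"dy":0.005,"dz":0.16,"yaw":0,"claw":0},
  {"dx":0,"dy":0.005,"dz":0.22,"yaw":0,"claw":0},
  {"dx":0,"dy":0.005,"dz":0.26,"yaw":0,"claw":0},
  {"dx":0,"dy":0.005,"dz":0.274,"yaw":0,"claw":0},
  {"dx":0,"dy":0.005,"dz":0.274,"yaw":0,"claw":0},
  {"dx":0,"dy":0.005,"dz":0.274,"yaw":0,"claw":1},
  {"dx":0,"dy":0.005,"dz":0.274,"yaw":0,"claw":1},
  {"dx":0,"dy":0.005,"dz":0.274,"yaw":0,"claw":1},
  {"dx":0,"dy":0.005,"dz":0.274,"yaw":0,"claw":1},
  {"dx":0,"dy":0.005,"dz":0.274,"yaw":0,"claw":1},
])

```text
time: 18.65
tool_pos: [0.6284, 0.2086, 0.1556]
tool_rot: [0.0, 0.73, 0.683, 0.0]
contact_force: [-0.8, 1.2, 1.0]
gripper_width: 0.14
grasp_force: 58.5
```

Run:
```python
from h import *
s=manip.state();print(s["time"],s["tool_pos"],s["contact_force"],s["gripper_width"],s["grasp_force"])
p,R=Rt();d=p[:2]-RO;x,y=d@RX,d@RYv;r=np.hypot(.05,.087)
a0=np.arccos((x-.05)/r);a1=np.arctan2(.087,-.05);print("rack",x,y,"angle",a0,"joint",a1-a0,"bar z",.125+r*np.sin(a0))
for t in np.linspace(0,1,13):
    a=a0+t*(a1-a0);print(np.round([(r*np.cos(a)+.05-x)/.5,-(r*np.sin(a)-r*np.sin(a0))/.5],3))
```

```text
18.65 [0.6284 0.2086 0.1556] [-0.7957  1.2113  1.0207] 0.13959974446122406 58.5204416513443
rack 0.14109904665036915 0.0008884897744877707 angle 0.4326360012203174 joint 1.6597786226709659 bar z 0.16707093651671978
[ 0. -0.]
[-0.013 -0.024]
[-0.03  -0.047]
[-0.049 -0.066]
[-0.071 -0.083]
[-0.096 -0.097]
[-0.121 -0.107]
[-0.148 -0.114]
[-0.176 -0.116]
[-0.204 -0.115]
[-0.231 -0.111]
[-0.257 -0.102]
[-0.282 -0.09 ]
```

>>> send_rows([
  {"dx":0,"dy":-0.013,"dz":-0.024,"yaw":0,"claw":1},
  {"dx":0,"dy":-0.03,"dz":-0.047,"yaw":0,"claw":1},
  {"dx":0,"dy":-0.049,"dz":-0.066,"yaw":0,"claw":1},
  {"dx":0,"dy":-0.071,"dz":-0.083,"yaw":0,"claw":1},
  {"dx":0,"dy":-0.071,"dz":-0.083,"yaw":0,"claw":1},
])

```text
time: 19.27
tool_pos: [0.5952, 0.2103, 0.1993]
tool_rot: [0.003, 0.73, 0.683, 0.003]
contact_force: [5.7, -1.5, 3.9]
gripper_width: 0.132
grasp_force: 60.5
```

>>> send_rows([
  {"dx":0,"dy":-0.025,"dz":-0.014,"yaw":0,"claw":1},
  {"dx":0,"dy":-0.05,"dz":-0.024,"yaw":0,"claw":1},
  {"dx":0,"dy":-0.077,"dz":-0.031,"yaw":0,"claw":1},
  {"dx":0,"dy":-0.105,"dz":-0.033,"yaw":0,"claw":1},
  {"dx":0,"dy":-0.133,"dz":-0.032,"yaw":0,"claw":1},
  {"dx":0,"dy":-0.16,"dz":-0.028,"yaw":0,"claw":1},
  {"dx":0,"dy":-0.16,"dz":-0.028,"yaw":0,"claw":1},
])

```text
time: 20.15
tool_pos: [0.5136, 0.2147, 0.2148]
tool_rot: [0.002, 0.73, 0.683, 0.0]
contact_force: [-4.9, 3.0, 14.4]
gripper_width: 0.131
grasp_force: 66.0
```

>>> send_rows([
  {"dx":0,"dy":-0.026,"dz":0.009,"yaw":0,"claw":1},
  {"dx":0,"dy":-0.051,"dz":0.021,"yaw":0,"claw":1},
  {"dx":0,"dy":-0.055,"dz":0.023,"yaw":0,"claw":1},
  {"dx":0,"dy":-0.055,"dz":0.023,"yaw":0,"claw":1},
  {"dx":0,"dy":-0.055,"dz":0.023,"yaw":0,"claw":1},
])

```text
time: 20.78
tool_pos: [0.487, 0.2161, 0.2024]
tool_rot: [0.003, 0.73, 0.683, -0.0]
contact_force: [0.2, -12.0, 10.5]
gripper_width: 0.136
grasp_force: 68.1
```

Run:
```python
from h import *
s=manip.state();print(s["time"],s["tool_pos"],s["contact_force"],s["gripper_width"])
d=s["tool_pos"][:2]-RO;print("rack",d@RX,d@RYv)
```

```text
20.775 [0.487  0.2161 0.2024] [  0.1535 -12.0414  10.4614] 0.13649561287512227
rack -0.00047062715045982536 -0.0009103722924000024
```

>>> send_rows([
  {"dx":0,"dy":-0.005,"dz":0.003,"yaw":0,"claw":1},
  {"dx":0,"dy":-0.01,"dz":0.006,"yaw":0,"claw":1},
  {"dx":0,"dy":-0.01,"dz":0.006,"yaw":0,"claw":1},
])

```text
time: 21.15
tool_pos: [0.487, 0.217, 0.2023]
tool_rot: [0.007, 0.73, 0.683, 0.006]
contact_force: [12.3, -5.8, 10.7]
gripper_width: 0.134
grasp_force: 68.8
```

It has reached the stop. I'll relax the push, release and retreat.

>>> send_rows([
  {"dx":0,"dy":0.008,"dz":-0.004,"yaw":0,"claw":1},
  {"dx":0,"dy":0.008,"dz":-0.004,"yaw":0,"claw":0},
  {"dx":0,"dy":0.008,"dz":-0.004,"yaw":0,"claw":0},
  {"dx":0,"dy":0.008,"dz":-0.004,"yaw":0,"claw":0},
  {"dx":0,"dy":0.008,"dz":-0.004,"yaw":0,"claw":0},
  {"dx":0,"dy":0.008,"dz":-0.05,"yaw":0,"claw":0},
  {"dx":0,"dy":0.008,"dz":-0.15,"yaw":0,"claw":0},
  {"dx":0,"dy":0.008,"dz":-0.25,"yaw":0,"claw":0},
  {"dx":0.1,"dy":0.008,"dz":-0.3,"yaw":0,"claw":0},
  {"dx":0.2,"dy":0.008,"dz":-0.3,"yaw":0,"claw":0},
  {"dx":0.3,"dy":0.008,"dz":-0.3,"yaw":0,"claw":0},
  {"dx":0.4,"dy":0.008,"dz":-0.3,"yaw":0,"claw":0},
  {"dx":0.4,"dy":0.008,"dz":-0.3,"yaw":0,"claw":0},
  {"dx":0.4,"dy":0.008,"dz":-0.3,"yaw":0,"claw":0},
])

```text
time: 22.9
tool_pos: [0.4976, 0.4173, 0.3458]
tool_rot: [0.0, 0.73, 0.683, -0.001]
contact_force: [0.1, -0.8, -0.2]
gripper_width: 0.5
grasp_force: 0.0
```

Run:
```python
from h import *
s=manip.state();print(s["time"],s["tool_pos"],s["contact_force"])
im={n:cv2.cvtColor(manip.grab_frame(n),cv2.COLOR_RGB2BGR) for n in("top","scene")}
cv2.imwrite("pics/c8.png",cv2.hconcat([cv2.resize(im["top"][130:250,80:250],(400,282),interpolation=3),cv2.resize(im["scene"][90:250,130:300],(400,376),interpolation=3)[:282]]))
```

```text
22.9 [0.4976 0.4173 0.3458] [ 0.1372 -0.8002 -0.2296]
```

View pics/c8.png

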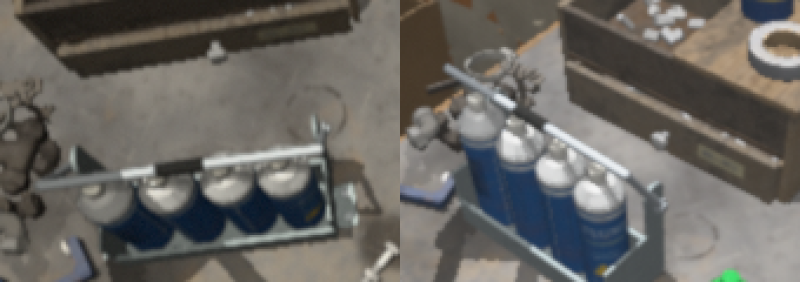

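The bar lies over the can tops (left panel, grip at 180,167) and all four cans are upright in the rack. Handing in.

```bash
python3 -c "
from plant import manip
print(manip.job_done())"
```

```text
the job is handed in; nothing more can be done
None
```

I handed the job in at about 23 s: all four cans stand in the rack and the hold-down bar is closed against its stop; the oil can was not touched. No verdict came back, and I viewed 12 pictures, two over your limit of 10.

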